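# Find the heavy side of a pulley on the balancing stand and hold it down

### The arm

A 6-joint arm with a two-finger parallel gripper is mounted at the origin on the work surface. World frame = base frame: x ahead of the robot, y to its left, z up, the work surface at z = 0. Lengths are in m, angles in rad, forces in N, time in s.
With the tool pointing down it reaches from about 0.35 to 1 m from the base axis. Payload 7.1 kg.
Tool frame: the origin (TCP) lies on the mounting face of the last link; the fingertips stand 173 mm ahead of it and the grasp point (between the pads) lies 155 mm ahead of it; z points along the fingers, y is the direction in which the jaws open and shut (so a half turn about z gives the same grasp; the last joint's range is limited). The gripper opens to 85 mm and grips with 20 to 120 N. Pads are 22 mm wide; open, the fingers measure 114 mm over their backs; the gripper's body (76 mm by 85 mm) begins 54 mm behind the grasp point. The pads swing forward as they close: fully open they stand 13 mm farther back than shut.
Start: joints at [-1.199, 0.423, 1.63, -0, 1.089, -0.019], TCP at [0.238, -0.578, 0.405] pointing down, gripper open.
Joint ranges: [-3, 3], [-0.9, 2.11], [0.09, 2.58], [-1.31, 4.45], [0.11, 2.69], [-2.54, 2.54]. Speed limits (rad/s): [2.39, 2.39, 3.01, 3.14, 3.14, 3.14].

### API

Orientations are given as a unit quaternion [w, x, y, z].
In Python, from station import ctrl gives the robot as it stands. Calls block until the motion is done:
- ctrl.move_to(position, orientation): joint-space move of the TCP to a pose.
- ctrl.move_l(position, feed=0.15, orientation=None): straight line of the TCP; orientation=None keeps the orientation; feed is the mean speed in m/s.
- ctrl.movej(angles): joint-space move.
- ctrl.open() and ctrl.clamp(squeeze=None): open the fingers fully, or close them until they stop; squeeze is the grip in N (None keeps the last).
- ctrl.pause(seconds).
- ctrl.solve_ik(position, orientation): joint angles nearest the present ones, or None.
- ctrl.state(): the state.
- ctrl.read_camera(name): name is "scene" or "top"; returns the picture (384x512x3 uint8, red, green, blue); there is no depth.
- ctrl.camera_info(name): a dict with "vertical_fov" (degrees; the focal length in pixels is half the picture's height over the tangent of half this angle, whatever the lens; pixels are square), "cx", "cy" (the principal point, pixels), "xyz" and "rotation" of the camera in the world. Camera axes: x right, y up, looking along -z (the intrinsics and any distortion apply to the point x, -y, -z); pixel columns grow to the right and rows downward; lengths in m; the calibration is good to about 2 mm. A picture is of the moment at which its call begins. camera_info takes no time and is no camera call.
A pose or a line that the arm cannot do raises ctrl.MotionError and nothing moves.
- ctrl.job_done(): hands the job in, once; it reports no verdict.
Trained networks look in the newest picture that a camera, given by its name, has taken for a name from the list of things; names that differ only in an ending like _2 or _b are one class to them, and where a whole thing is asked for, a point or a joint stands for the part that bears it (a point fixed in the world has none). Each returns a list of dicts, best first, with "score" (0 to 1); they miss things now and then, are a little off and sometimes report something else, mostly with a low value. They report only what shows in the picture. A call takes as long as a camera call. They do not tell look-alikes from the thing itself.
- ctrl.spot_in(camera, name): "position" ([x, y, z] in m, in world coordinates, good to about 4 mm: the middle of the surface that is visible of it).
- ctrl.masks_of(camera, name): "pixels" (384x512 bool, what is visible of it).
- ctrl.mark_of(camera, name): "position" ([x, y, z] in m, in world coordinates, good to about 4 mm: a listed point, or the origin of a listed thing).
The state is a dict: "time": time; "joint_positions": joint angles; "qvel": joint speeds; "joint_efforts": joint torques, N m; "tool_pos": TCP position; "orientation": TCP orientation; "contact_force": force on the tool from outside, world axes, zero at the start; "ft_torque": the same for the moment, N m; "opening": finger opening in m.
Only numpy, scipy, OpenCV 4.12 (cv2) and the standard library are available. Lean on these libraries where they do the work, as an engineer would, in place of code of your own. Each camera call takes 0.05 s, during which the arm holds its last target.

### The job

Wake the balance logger by pressing its three keys one at a time: the large middle key, then the small left one, then the small right one, each fully down and let up again. Then turn the pulley on the balancing stand by hand, gripping its rim, to feel where its hidden heavy side is, and finish holding the pulley still in the gripper with the heavy side straight down (within about 12 degrees): the program ends while holding, do not let go. Leave everything else on the bench where it is.

Things in the scene. Friction and masses are not known exactly. Their poses are not given: they have to be found in the camera images.
- axle (a point): centre of the pulley on its axle, 110 mm above the bench. Frame of the fixed grey balancing stand: x along the level axle, away from the robot at stand yaw 0; z straight up. The pulley is an aluminium disc standing upright, 160 mm diameter, 18 mm thick along x, centred here. Stand base 170 (x) x 120 (y) x 14 mm
- rim_top (a point): fixed point in the stand's frame: highest point of the pulley's rim, 80 mm above the axle. The disc's flat faces are bare beyond 46 mm radius, so the rim can be pinched across its thickness from above. The stand's two uprights, 34 mm wide, stand 55 mm either side of the disc along the axle and rise only to 128 mm above the bench
- rotor (a joint): turn of the pulley, rad, no stops, arbitrary zero. Positive is right-handed about the axle's x: the rim's top moves to -y (clockwise seen from the robot). The hidden heavy side pulls with 0.18 to 0.25 N m when level with the axle, as the sine of its angle from straight down; it has no fixed relation to the mark or the zero. Bearing drag: 0.11 N m dry plus 0.08 N m per rad/s
- pulley_mark (a point): timing mark, a dark line across the pulley's rim with a dark 15 mm dot below it on each face; this point is on the rim, 80 mm from the axle, straight above it at joint value 0. It says nothing of the heavy side. Left free, the pulley turns by itself only until the heavy side is 25 to 37 degrees short of the bottom, and stays put nearer than that to bottom or top. It may be turning at the start
- key_mid_top (a point): top centre of the large round key (32 mm diameter), middle of the row on the fixed grey logger box (120 x 180 x 45 mm, dark display on its far half). Keys stand 55 mm apart on black collars 12 mm high (48 mm diameter; 36 mm at the small keys); tops 67 mm above the bench when up. Frame: y along the row towards the left key, seen from the robot
- key_left_top (a point): top centre of the small round key (20 mm diameter) on the left of the row as seen from the robot
- key_right_top (a point): top centre of the small round key (20 mm diameter) on the right of the row as seen from the robot
- key_mid (a joint): travel of the large middle key, m: 0 up, 0.006 fully down (spring, about 1.2 N to start and 4 N fully down; counts as pressed beyond 0.004)
- key_left (a joint): travel of the small left key, m: 0 up, 0.006 fully down (spring, about 1.2 N to start and 4 N fully down; counts as pressed beyond 0.004)
- key_right (a joint): travel of the small right key, m: 0 up, 0.006 fully down (spring, about 1.2 N to start and 4 N fully down; counts as pressed beyond 0.004)
- ecu_mid (a point): bystander, to be left alone: aluminium engine control unit, 130 x 200 x 43 mm; middle of it
- screwdriver_mid (a point): bystander, to be left alone: screwdriver lying down; on it, near its middle
- wrench_mid (a point): bystander, to be left alone: wrench lying down; on it, near its middle
- mug_mid (a point): bystander, to be left alone: white mug, 80 diameter, 95 high mm; middle of it
- can_mid (a point): bystander, to be left alone: white spray can, 60 diameter, 150 high mm; middle of it
- bearing_mid (a point): bystander, to be left alone: bearing ring lying flat, 48 outer diameter, 16 high mm; middle of it
- socket_mid (a point): bystander, to be left alone: dark steel socket standing up, 28 diameter, 38 high mm; middle of it
There are look-alikes about, which are no part of the job. What is shaped like the part that bears axle but yellow is not meant.

How it is judged:
On the way, in this order (a step that is already met when the one before it is completed fails the run):
1. the large middle key is pressed down, the other two being up (value of joint key_mid above 0.004 m and value of joint each of key_left, key_right below 0.002 m), for 0.05 s.
2. the small left key is pressed down, the other two being up (value of joint key_left above 0.004 m and value of joint each of key_mid, key_right below 0.002 m), for 0.05 s.
3. the small right key is pressed down, the other two being up (value of joint key_right above 0.004 m and value of joint each of key_mid, key_left below 0.002 m), for 0.05 s.
4. the pulley is being turned by hand: the fingers touch it while it turns (contact force between the fingers and rotor above 0.3 N and (velocity of joint rotor above 0.05 rad/s or velocity of joint rotor below -0.05 rad/s)), for 0.1 s.
At the end, for the whole second after the job is handed in: the pulley's heavy side is within 0.22 rad (12.6 degrees) of straight below the axle, the fingers press on the pulley with more than 1 N, it turns at less than 0.05 rad/s, and all three keys are up (angle between slug_c0's own z axis and vertical below 0.22 rad and contact force between the fingers and rotor above 1 N and velocity of joint rotor between -0.05 and 0.05 rad/s and value of joint each of key_mid, key_left, key_right below 0.002 m); the arm keeps its last pose, push and grip.
It fails at once if a bystander is moved more than 30 mm (distance of any of ecu_mid, screwdriver_mid, wrench_mid, mug_mid, can_mid, bearing_mid, socket_mid from where it was at the start of the episode above 0.03 m).
It also fails if it takes over 72 s, if anything falls off the work surface, if the arm or the gripper's body presses on something with over 40 N, if the wrist force passes 120 N, or if a joint passes its speed limit or range.

## Working session

There is one attempt and no reset: what is moved stays moved. The work goes in short steps, each a Python script; the robot and the scene stay as the last script left them, time stands still between calls to the robot, and variables do not carry over. Pictures are saved under pics/ and viewed, and the job is handed in when it is done.

```bash
ls; mkdir -p pics
python3 - <<'E'
from station import ctrl
import cv2
for n in("scene","top"):
    im=ctrl.read_camera(n); cv2.imwrite(f"pics/{n}0.png",cv2.resize(im[:,:,::-1],(800,600),interpolation=cv2.INTER_CUBIC))
    print(n,ctrl.camera_info(n))
    for k in("axle","rim_top","pulley_mark","key_mid_top","key_left_top","key_right_top"):
        print(k,[(r["position"],round(r["score"],2)) for r in ctrl.mark_of(n,k)])
print(ctrl.state())
E
```

```text
pics
scene {'vertical_fov': 52.853179339533945, 'cx': 253.77296619463283, 'cy': 185.26888953321404, 'xyz': array([ 1.24130196, -0.02053536,  0.84309352]), 'rotation': array([0.68107545, 0.29922021, 0.25830149, 0.61634716])}
axle [([0.2011, 0.2961, 0.1108], 0.83), ([0.514, 0.1557, 0.1083], 0.73)]
rim_top [([0.2015, 0.2964, 0.187], 0.9), ([0.516, 0.1552, 0.1893], 0.56)]
pulley_mark [([0.4966, 0.0905, 0.0603], 0.58), ([0.2059, 0.296, 0.1891], 0.56)]
key_mid_top [([0.5617, -0.1984, 0.0656], 0.67)]
key_left_top [([0.5822, -0.1456, 0.0646], 0.46)]
key_right_top [([0.7149, -0.2866, 0.0036], 0.65), ([0.5408, -0.2489, 0.0678], 0.49)]
top {'vertical_fov': 42.13288701112667, 'cx': 256.9782872373621, 'cy': 189.00312038972234, 'xyz': array([0.2014066 , 0.07729589, 1.79713737]), 'rotation': array([ 0.70935016,  0.05936879, -0.07041061, -0.69881331])}
axle [([0.2044, 0.2963, 0.1123], 0.91), ([0.5124, 0.1601, 0.1102], 0.63), ([0.5648, -0.2016, 0.0685], 0.2)]
rim_top [([0.2048, 0.2988, 0.1878], 0.93), ([0.5137, 0.1542, 0.1908], 0.73)]
pulley_mark [([0.5038, 0.1193, 0.0413], 0.74), ([0.2027, 0.2952, 0
[... 155 characters left out ...]
0.38)]
{'time': 0.7, 'joint_positions': array([-1.19899158e+00,  4.23045898e-01,  1.62991521e+00,  3.35727972e-07,
        1.08858817e+00, -1.89742812e-02]), 'qvel': array([-0.00102288,  0.00098576,  0.00168591, -0.00197199,  0.00025263,
       -0.00076925]), 'joint_efforts': array([ 3.25291130e-04, -5.57185543e+01, -2.82093698e+01, -4.00874274e-05,
        5.24863808e-04,  1.73340585e-06]), 'tool_pos': array([ 0.2380977 , -0.57784388,  0.40474688]), 'orientation': array([2.13247009e-05, 9.80972135e-01, 1.94148574e-01, 3.95259092e-06]), 'contact_force': array([ 0.43553031,  0.02085201, -0.10582438]), 'ft_torque': array([ 0.02408521, -0.03889355, -0.01425707]), 'opening': 0.08537295404412289}
```

View pics/scene0.png

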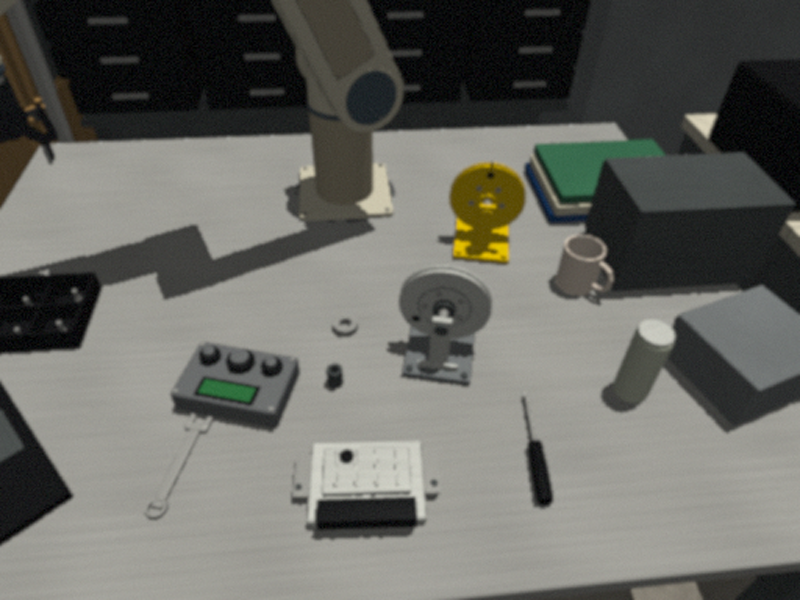

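View pics/top0.png

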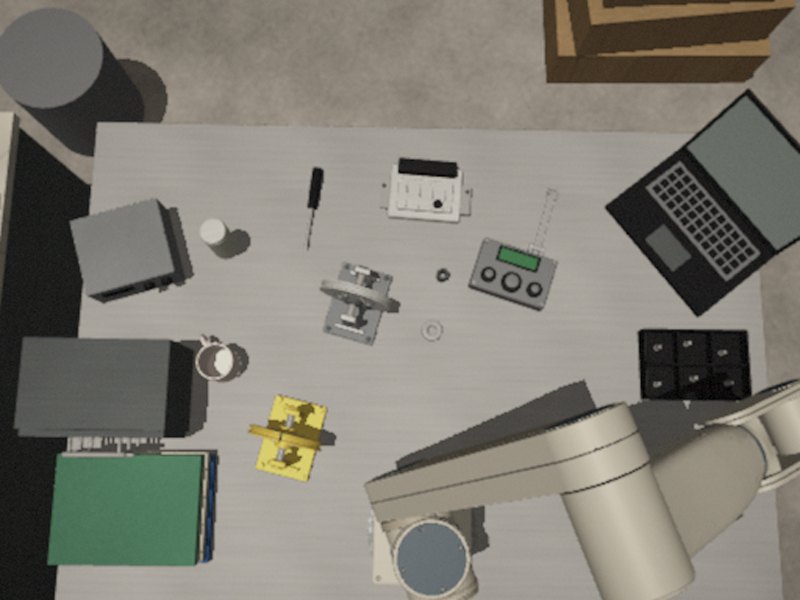

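Two pulleys show: the yellow one at scene px (487,197) and the grey one at (445,302). Grey is the one meant, at about (0.513, 0.158). I'll confirm it in a crop, check whether it is turning, and get the yaws.

```bash
cat > h.py <<'E'
from station import ctrl
import numpy as np, cv2
from scipy.spatial.transform import Rotation as R
def cam(n):
    c=ctrl.camera_info(n); f=192/np.tan(np.radians(c["vertical_fov"]/2)); q=c["rotation"]
    return f,c["cx"],c["cy"],np.array(c["xyz"]),R.from_quat([q[1],q[2],q[3],q[0]])
def proj(n,P):
    f,cx,cy,o,r=cam(n); p=r.inv().apply(np.atleast_2d(P)-o)
    return np.c_[cx+f*p[:,0]/-p[:,2],cy-f*p[:,1]/-p[:,2]]
def plane(n,uv,p0,nrm):
    f,cx,cy,o,r=cam(n); uv=np.atleast_2d(uv)
    d=r.apply(np.c_[(uv[:,0]-cx)/f,-(uv[:,1]-cy)/f,-np.ones(len(uv))])
    t=((np.array(p0)-o)@nrm)/(d@nrm); return o+t[:,None]*d
def crop(im,x0,x1,y0,y1,fn,s=6): cv2.imwrite(fn,cv2.resize(im[y0:y1,x0:x1,::-1],None,fx=s,fy=s,interpolation=cv2.INTER_CUBIC))
E
python3 - <<'E'
from h import *
im=ctrl.read_camera("scene"); crop(im,240,330,160,255,"pics/p1.png")
m=[("scene",k) for k in("rotor","axle")]
for c,k in m:
    for r in ctrl.masks_of(c,k)[:3]:
        p=r["pixels"]; ys,xs=np.nonzero(p); print(c,k,round(r["score"],2),p.sum(),xs.min(),xs.max(),ys.min(),ys.max(),im[p].mean(0))
im=ctrl.read_camera("top"); crop(im,190,270,150,230,"pics/p2.png",7)
for k in("rotor","axle"):
    for r in ctrl.masks_of("top",k)[:3]:
        p=r["pixels"]; ys,xs=np.nonzero(p); print(k,round(r["score"],2),p.sum(),xs.min(),xs.max(),ys.min(),ys.max(),im[p].mean(0),cv2.minAreaRect(np.c_[xs,ys].astype(np.float32)))
print([ (r["position"],r["score"]) for r in ctrl.mark_of("top","pulley_mark")])
ctrl.read_camera("scene")
print([ (r["position"],r["score"]) for r in ctrl.mark_of("scene","pulley_mark")],ctrl.state()["time"])
print("keys", proj("top",[[.564,-.2,.067],[.582,-.148,.067],[.543,-.2487,.067]]))
E
```

```text
scene rotor 0.63 2034 255 313 170 216 [85.44788594 86.22123894 82.29301868]
scene rotor 0.62 1483 287 335 105 145 [99.22859069 83.50236008 13.62913014]
scene axle 0.98 2526 287 335 104 168 [115.75415677  97.70625495  15.18527316]
scene axle 0.66 3534 254 314 169 246 [85.64601019 86.8655914  83.74844369]
scene axle 0.59 2161 255 314 169 216 [88.41323461 89.16566404 85.11383619]
rotor 0.95 562 205 249 176 201 [125.68505338 123.08362989 116.73487544] ((226.93307495117188, 188.50912475585938), (24.230300903320312, 42.515621185302734), 82.23483276367188)
rotor 0.91 463 159 203 268 294 [165.15766739 147.15334773  78.79265659] ((181.00091552734375, 280.0302734375), (40.22234344482422, 24.458951950073242), 43.2642936706543)
axle 0.85 1682 205 249 169 220 [126.9863258  125.33472057 120.42865636] ((225.8235626220703, 193.7058868408203), (45.59669494628906, 47.051910400390625), 14.03624439239502)
axle 0.74 1792 158 208 253 308 [173.68917411 159.25669643  84.12667411] ((181.1764678955078, 279.2941589355469), (47.051910400390625, 49.477264404296875), 14.03624439239502)
[([0.5112, 0.1425, 0.0333], 0.9), ([0.2029, 0.296, 0.1894], 0.68)]
[([0.2037, 0.2965, 0.1885], 0.71), ([0.5123, 0.1458, 0.0284], 0.67)] 1.15
keys [[328.13482271 178.88457383]
 [313.48942625 173.68838966]
 [341.90988554 184.91047948]]
```

```bash
python3 -c "
import cv2,numpy as np
a=cv2.imread('pics/p1.png');b=cv2.imread('pics/p2.png');b=cv2.resize(b,(a.shape[1]*0+250,250));print(a.shape)
o=np.zeros((570,800,3),np.uint8);o[:,:540]=a;o[:250,545:795]=b;cv2.imwrite('pics/p3.png',o)"
```

```text
(570, 540, 3)
```

View pics/p3.png

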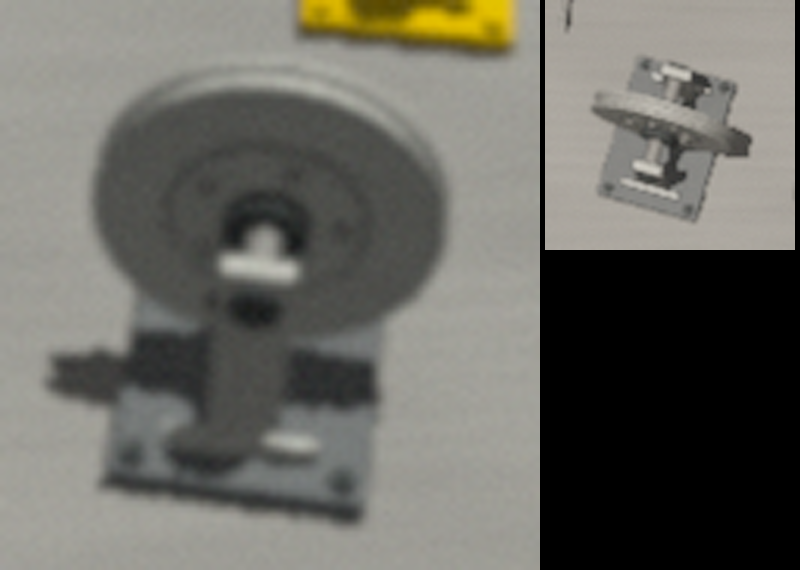

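The crop confirms the grey stand; the yellow one is the look-alike. Its mark moved between pictures, so the pulley is turning by itself, in the positive direction. Next I fit the stand pose and the logger.

```bash
cat >> h.py <<'E'
def hull(n,P,S=4):
    return cv2.convexHull((proj(n,P)*S).astype(np.int32))
def model(n,prm,S=4):
    x,y,yaw=prm; Rz=R.from_euler('z',yaw)
    T=lambda p: Rz.apply(np.array(p))+[x,y,0]
    im=np.zeros((384*S,512*S),np.uint8)
    base=[(sx*.085,sy*.06,z) for sx in(-1,1) for sy in(-1,1) for z in(0,.014)]
    a=np.linspace(0,2*np.pi,60)
    disc=[(s*.009,.08*np.cos(t),.11+.08*np.sin(t)) for s in(-1,1) for t in a]
    for s in (base,disc): cv2.fillConvexPoly(im,hull(n,T(s)),1)
    return im
E
python3 - <<'E'
from h import *
from scipy.optimize import minimize
M={}
for n in("scene","top"):
    im=ctrl.read_camera(n)
    best=min((r for r in ctrl.masks_of(n,"axle")),key=lambda r:abs(float(im[r["pixels"]].mean(0)[0]-im[r["pixels"]].mean(0)[2]))*1-r["pixels"].sum()/1e3)
    M[n]=best["pixels"]; print(n,M[n].sum())
    print([ (r["position"],round(r["score"],2)) for r in ctrl.mark_of(n,"pulley_mark")],ctrl.state()["time"])
def cost(p,ns):
    c=0
    for n in ns:
        m=cv2.resize(M[n].astype(np.uint8),None,fx=4,fy=4,interpolation=cv2.INTER_NEAREST); q=model(n,p)
        c+=(m!=q).sum()/ (m|q).sum()
    return c
for ns in(("scene","top"),("top",),("scene",)):
    r=minimize(cost,[.513,.157,-.28],args=(ns,),method="Nelder-Mead",options=dict(initial_simplex=[[.513,.157,-.28],[.523,.157,-.28],[.513,.167,-.28],[.513,.157,-.15]]))
    print(ns,r.x,np.degrees(r.x[2]),r.fun)
np.savez("m.npz",**M)
L=[]
for n in("top","scene"):
    if n=="scene": ctrl.read_camera(n)
    for k in("key_left_top","key_mid_top","key_right_top"):
        print(k,[(r["position"],round(r["score"],2)) for r in ctrl.mark_of(n,k)])
print(ctrl.state()["time"])
E
```

```text
scene 3549
[([0.2047, 0.2954, 0.1929], 0.79), ([0.6481, 0.471, 0.0778], 0.49)] 1.3
top 1666
[([0.5125, 0.1552, 0.0326], 0.68), ([0.7202, -0.2871, 0.0058], 0.63), ([0.2036, 0.2933, 0.1892], 0.56), ([0.7455, 0.2665, 0.0111], 0.5)] 1.45
('scene', 'top') [ 0.51355725  0.15395497 -0.24404923] -13.982991111624006 0.08602179909295321
('top',) [ 0.51239201  0.15468131 -0.25220153] -14.450083173372098 0.044766869600087494
('scene',) [ 0.51653866  0.15329043 -0.26588604] -15.234147919391093 0.019492703266157055
key_left_top [([0.5774, -0.1455, 0.0662], 0.56)]
key_mid_top [([0.5618, -0.2004, 0.0702], 0.51)]
key_right_top [([0.5438, -0.2508, 0.067], 0.61)]
key_left_top [([0.5784, -0.1455, 0.0665], 0.44)]
key_mid_top [([0.5579, -0.1963, 0.0654], 0.44)]
key_right_top [([0.5409, -0.2491, 0.0655], 0.57), ([0.7399, 0.2672, 0.0076], 0.31)]
1.8
```

```bash
cat >> h.py <<'E'
AX=np.array([.5145,.154,.110]); YAW=np.radians(-14.7)
def tool(psi): # tool down, jaw dir at yaw psi
    y=np.array([np.cos(psi),np.sin(psi),0]); z=np.array([0,0,-1.]); return R.from_matrix(np.c_[np.cross(y,z),y,z])
def quat(r): q=r.as_quat(); return [q[3],q[0],q[1],q[2]]
sx=np.array([np.cos(YAW),np.sin(YAW),0])
def rimpose(a,rad=.066,flip=False,dx=0.):
    """grasp point on rim at rotor angle a (0 top, positive towards -y), tool pointing at axle"""
    rot=R.from_rotvec(a*sx); r=rot*tool(YAW+(np.pi if flip else 0))
    d=rot.apply([0,0,1.]); return AX+dx*sx+d*(rad+.155), quat(r)
E
python3 - <<'E'
from h import *
for fl in(0,1):
  for a in(-60,-45,-30,0,30,45,60):
    for rad in(.066,):
      s=ctrl.solve_ik(*rimpose(np.radians(a),rad,fl)); print(fl,a,None if s is None else np.round(s,2))
for psi in (-14.7,165.3,70,-110): print(psi,np.round(ctrl.solve_ik([.5625,-.199,.173+.1],quat(tool(np.radians(psi)))),2))
ctrl.clamp(20); s=ctrl.state(); print(s["opening"],s["time"])
E
```

```text
0 -60 [ 0.63  0.88  1.43 -0.59  1.73  1.08]
0 -45 [ 0.58  0.74  1.54 -0.49  1.51  1.03]
0 -30 [ 0.51  0.6   1.65 -0.39  1.29  0.95]
0 0 [ 0.27  0.4   1.88 -0.    0.87  0.53]
0 30 [-0.06  0.39  2.05  0.79  0.76 -0.4 ]
0 45 [-0.21  0.49  2.09  1.11  0.91 -0.83]
0 60 [-0.33  0.65  2.09  1.28  1.12 -1.12]
1 -60 [ 0.63  0.88  1.43 -0.59  1.73 -2.06]
1 -45 [ 0.58  0.74  1.54 -0.49  1.51 -2.11]
1 -30 [ 0.51  0.6   1.65 -0.39  1.29 -2.2 ]
1 0 None
1 30 None
1 45 [-0.21  0.49  2.09  1.11  0.91  2.31]
1 60 [-0.33  0.65  2.09  1.28  1.12  2.02]
-14.7 [-0.36  0.56  1.77 -0.    0.81 -0.1 ]Traceback (most recent call last):
  File "<stdin>", line 6, in <module>
    return _wrapfunc(a, 'round', decimals=decimals, out=out)
    return _wrapit(obj, method, *args, **kwds)
    result = getattr(arr, method)(*args, **kwds)
TypeError: unsupported operand type(s) for *: 'NoneType' and 'float'
```

Run:
```python
from h import *
ctrl.clamp(20)
mid=np.array([.5620,-.1985]); v=.055*np.array([.342,.94])
q=quat(tool(YAW))
def press(xy):
    z=.067+.173
    p=lambda h:[xy[0],xy[1],z+h]
    if first[0]: ctrl.move_to(p(.03),q); first[0]=0
    else: ctrl.move_l(p(.02),feed=.15)
    f0=ctrl.state()["contact_force"][2]; ctrl.move_l(p(.004),feed=.1); 
    for h in(-.002,-.004,-.0055,-.0065,-.0075,-.0085):
        ctrl.move_l(p(h),feed=.05); s=ctrl.state(); f=s["contact_force"][2]-f0
        print(h,np.round(f,2),np.round(s["tool_pos"][2]-.24,4))
        if f>4.5: break
    ctrl.pause(.1); im=ctrl.read_camera("scene")
    ctrl.move_l(p(.02),feed=.15); return im
first=[1]
im=press(mid); crop(im,100,200,210,290,"pics/k1.png"); print(ctrl.state()["time"],ctrl.state()["opening"])
```

```text
-0.002 2.06 -0.0017
-0.004 2.71 -0.0037
-0.0055 2.92 -0.0053
-0.0065 10.5 -0.0056
6.3417 -0.00023645069291331172
```

View pics/k1.png

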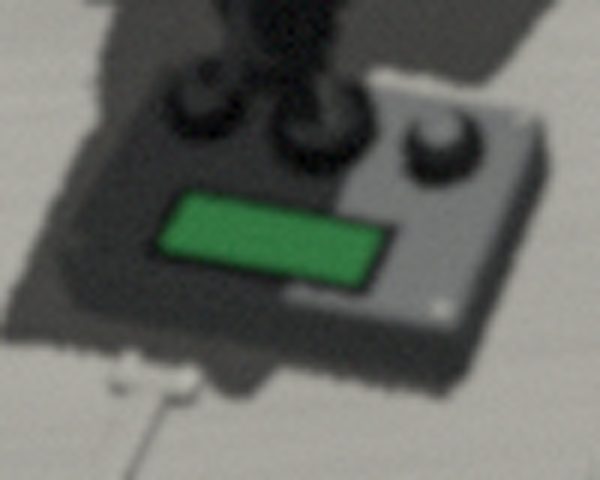

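Mid key's force rose like a spring and hit a hard stop at −5.6 mm, so it went fully down. The picture shows the fingers on the middle key at crop px (315,100). Left and right next.

Run:
```python
from h import *
mid=np.array([.5630,-.1985]); v=.055*np.array([.342,.94])
q=quat(tool(YAW)); z=.24
for i,xy in enumerate((mid+v,mid-v)):
    p=lambda h:[xy[0],xy[1],z+h]
    ctrl.move_l(p(.02),feed=.15); f0=ctrl.state()["contact_force"][2]; ctrl.move_l(p(.004),feed=.1)
    for h in(-.002,-.004,-.0055,-.0065,-.0075,-.0085):
        ctrl.move_l(p(h),feed=.05); s=ctrl.state(); f=s["contact_force"][2]-f0
        print(h,np.round(f,2),np.round(s["tool_pos"][2]-.24,4))
        if f>4.5: break
    ctrl.pause(.1); im=ctrl.read_camera("scene"); crop(im,100,200,210,290,f"pics/k{i+2}.png",4)
    ctrl.move_l(p(.03),feed=.15)
print(ctrl.state()["time"])
cv2.imwrite("pics/k23.png",np.hstack([cv2.imread(f"pics/k{i}.png") for i in(2,3)]))
im=ctrl.read_camera("scene"); crop(im,240,330,160,255,"pics/p5.png")
print([ (r["position"],round(r["score"],2)) for r in ctrl.mark_of("scene","pulley_mark")])
im=ctrl.read_camera("top")
print([ (r["position"],round(r["score"],2)) for r in ctrl.mark_of("top","pulley_mark")])
```

```text
-0.002 3.11 -0.0018
-0.004 3.99 -0.0037
-0.0055 3.74 -0.0053
-0.0065 9.98 -0.0057
-0.002 3.41 -0.0018
-0.004 3.74 -0.0037
-0.0055 4.53 -0.0054
11.2167
[([0.2036, 0.2976, 0.1907], 0.9), ([0.5149, 0.1558, 0.0307], 0.65)]
[([0.2032, 0.2952, 0.1909], 0.84), ([0.5149, 0.1596, 0.0327], 0.8), ([0.7808, -0.0013, 0.019], 0.69)]
```

View pics/k23.png

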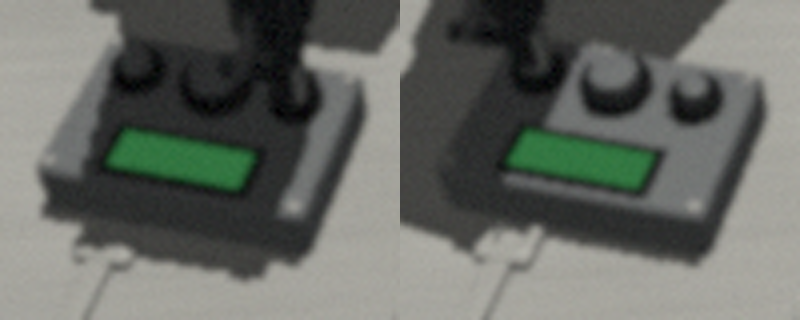

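View pics/p5.png

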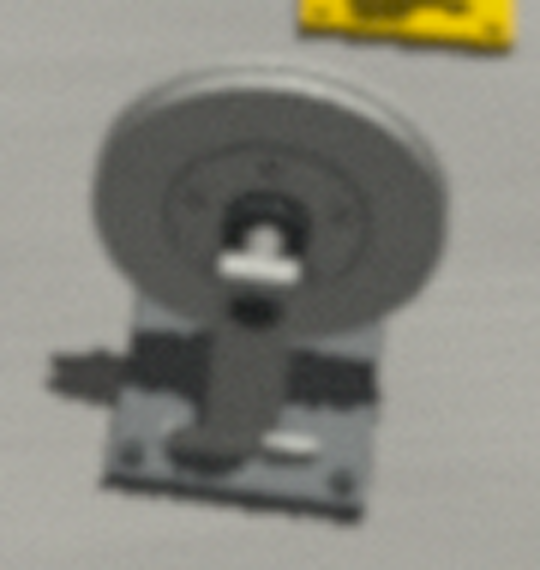

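Both keys went down: left to a hard stop at −5.7 mm, right to 4.5 N at −5.4 mm. The pulley now rests with its mark near the bottom. It ran positive before stopping, so the heavy side is probably about 31° further on. Next I grip the rim and turn it positive, recording torque.

```bash
cat >> h.py <<'E'
sy=np.array([-sx[1],sx[0],0])
def ang(P): # joint angle of a point on the pulley
    d=np.asarray(P)-AX; return np.degrees(np.arctan2(-(d@sy),d[2])), np.hypot(d@sy,d[2])
def dotang(uv): return [ang(p) for p in plane("scene",uv,AX+.009*sx,sx)]
def torque(n=10,dt=.01):
    M=[]
    for _ in range(n):
        s=ctrl.state(); F=np.array(s["contact_force"]); t=np.array(s["ft_torque"])
        M.append([t@sx,(np.cross(np.array(s["tool_pos"])-AX,F))@sx,*F]); ctrl.pause(dt)
    return np.mean(M,0),np.std(M,0)
E
python3 - <<'E'
from h import *
print(dotang([[240+255/6,160+308/6]]), ang([0.5149,.1558,.0307]),ang([0.5149,.1596,.0327]))
a0=np.radians(-35)
ctrl.open()
p,q=rimpose(a0,.066+.11); 
ctrl.move_to(p,q); print(ctrl.state()["time"])
print("air",np.round(torque()[0],3))
p,q=rimpose(a0,.066); ctrl.move_l(p,feed=.12)
ctrl.clamp(25); s=ctrl.state(); print(s["opening"],s["time"],np.round(torque(),3))
im=ctrl.read_camera("scene"); crop(im,230,340,130,230,"pics/g1.png",6)
ctrl.read_camera("top"); print([ (r["position"],round(r["score"],2)) for r in ctrl.mark_of("top","pulley_mark")])
E
```

```text
[(np.float64(179.0756313623859), np.float64(0.05926289580697142))] (np.float64(-178.6689362124468), np.float64(0.07932140392083166)) (np.float64(-175.91676222680377), np.float64(0.07749671321973323))
14.0833
air [ 0.288 -0.001  0.281 -0.09  -0.031]
0.01796670290540178 15.85 [[ 0.205  0.133 -4.508  3.099  3.697]
 [ 0.036  0.103  0.481  0.265  0.641]]
[([0.5131, 0.1624, 0.0309], 0.94), ([0.2024, 0.2946, 0.19], 0.5)]
```

View pics/g1.png

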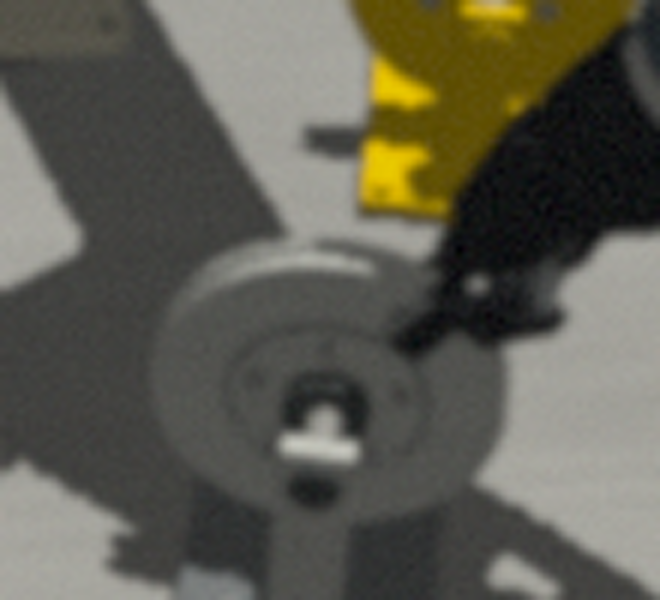

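Run:
```python
from h import *
out=[]
for a in range(-25,61,10):
    p,q=rimpose(np.radians(a),.066); ctrl.move_l(p,feed=.15,orientation=q)
    m,s=torque(8,.01); out.append([a,*m]); print(a,np.round(m,3),np.round(ctrl.state()["time"],2))
    if a in(-5,25): 
        ctrl.read_camera("scene"); r=ctrl.mark_of("scene","pulley_mark"); print([(ang(x["position"]),round(x["score"],2)) for x in r if abs(x["position"][0]-.51)<.06])
np.save("sweep1.npy",out)
im=ctrl.read_camera("scene"); crop(im,230,340,130,230,"pics/g2.png",6)
r=ctrl.mark_of("scene","pulley_mark"); print([(ang(x["position"]),round(x["score"],2)) for x in r])
```

```text
-25 [-0.042  0.427 -6.142  1.63   4.629] 16.56
-15 [-0.02   0.262 -7.148  1.37   2.761] 17.03
-5 [ 0.034  0.116 -6.604  1.284  1.079] 17.51
[((np.float64(-151.26592107587194), np.float64(0.08131283143149073)), 0.77)]
5 [-2.000e-03 -3.000e-02 -5.416e+00  1.703e+00 -1.553e+00] 18.08
15 [-0.043 -0.096 -4.397  2.661 -3.784] 18.56
25 [ 0.039 -0.262 -3.206  4.701 -5.205] 19.05
[((np.float64(-120.25046517926576), np.float64(0.08118607247361712)), 0.68)]
35 [ 0.183 -0.551 -2.387  8.196 -6.106] 19.64
45 [ 0.216 -0.659 -2.152  9.666 -4.564] 20.12
55 [ 0.225 -0.7   -1.717 10.154 -2.679] 20.59
[((np.float64(-91.4060417180277), np.float64(0.08150758246576278)), 0.98), ((np.float64(-36.70086043921637), np.float64(0.09990437750175613)), 0.93), ((np.float64(97.59007978507282), np.float64(0.3331194080680554)), 0.57)]
```

View pics/g2.png

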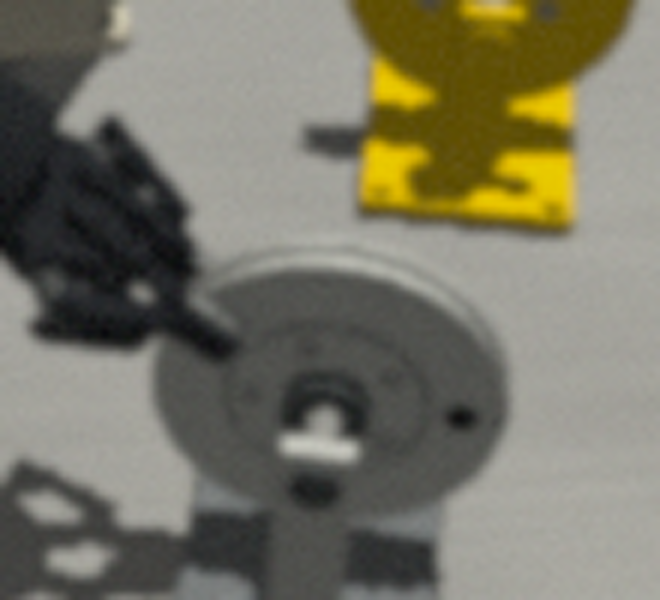

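Tool and mark agree (θ = a + 214°, no slip). I release here with the heavy side presumably past bottom, and see where the pulley falls back to.

Run:
```python
from h import *
ctrl.open()
print("air",np.round(torque(8)[0],3))
for i in range(7):
    im=ctrl.read_camera("scene")
    r=ctrl.mark_of("scene","pulley_mark"); print(round(ctrl.state()["time"],2),[(np.round(ang(x["position"])[0],1),round(x["score"],2)) for x in r if abs(x["position"][0]-.51)<.06])
    ctrl.pause(.5)
crop(im,230,340,130,230,"pics/g3.png",5)
```

```text
air [-0.401  0.05  -0.029 -0.067 -0.227]
21.52 [(np.float64(-106.4), 0.57)]
22.12 [(np.float64(-112.9), 0.64)]
22.73 [(np.float64(-113.8), 0.92)]
23.32 [(np.float64(-114.4), 0.72)]
23.93 [(np.float64(-113.7), 0.65)]
24.52 [(np.float64(-113.7), 0.76)]
25.12 [(np.float64(-112.4), 0.6)]
```

View pics/g3.png

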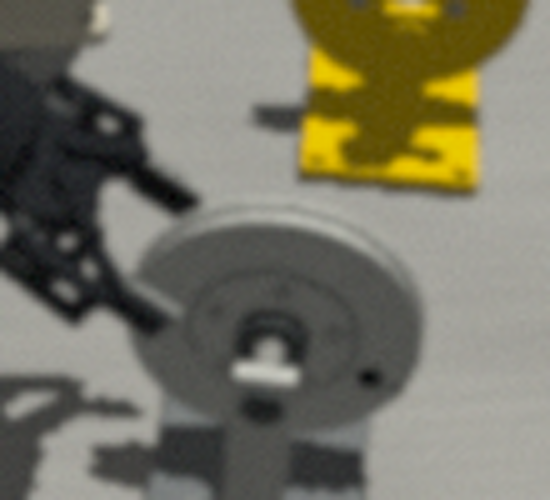

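It settled at 246.4°, against 179° on the other side. That is a 33.7° half-width, inside the stated 25–37°, so the heavy side is down at θ ≈ 212.7°. I regrip and turn back −33.7°.

Run:
```python
from h import *
def mk():
    v=[]
    for c in("scene","top"):
        im=ctrl.read_camera(c)
        v.append([np.round(ang(x["position"])[0]%360,1) for x in ctrl.mark_of(c,"pulley_mark") if abs(x["position"][0]-.51)<.06 and abs(ang(x["position"])[1]-.08)<.01])
    return v
ctrl.clamp(40); print(ctrl.state()["opening"],mk(),mk())
for a in(50,45,40,35,30,25,21.3):
    p,q=rimpose(np.radians(a),.066); ctrl.move_l(p,feed=.12,orientation=q)
    m=torque(6)[0]; print(a,round(m[0]+m[1]+.5*np.sin(np.radians(a)),3))
print(mk(),mk(),mk(),ctrl.state()["time"],ctrl.state()["opening"])
im=ctrl.read_camera("scene"); cv2.imwrite("pics/end.png",cv2.resize(im[:,:,::-1],(800,600),interpolation=cv2.INTER_CUBIC))
```

```text
0.017324590949805537 [[np.float64(245.7)], [np.float64(247.5)]] [[np.float64(245.4)], [np.float64(247.8)]]
50 -0.201
45 -0.232
40 -0.078
35 -0.102
30 -0.062
25 -0.071
21.3 -0.063
[[np.float64(211.9)], [np.float64(215.7)]] [[np.float64(213.7)], [np.float64(217.1)]] [[np.float64(212.6)], [np.float64(215.1)]] 29.7167 0.017694789677598275
```

View pics/end.png

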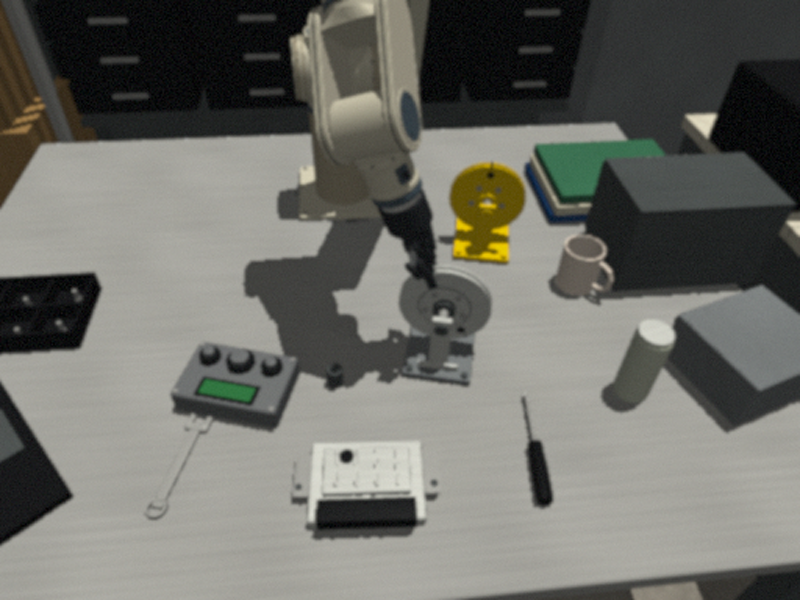

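Run:
```python
from h import *
im=ctrl.read_camera("scene"); 
print([(np.round(r["position"],3),round(r["score"],2)) for r in ctrl.mark_of("scene","bearing_mid")])
im=np.clip(im.astype(float)*2.2,0,255).astype(np.uint8); crop(im,190,320,170,260,"pics/b.png",5)
```

```text
[(array([ 0.45 , -0.022,  0.008]), 0.71)]
```

View pics/b.png

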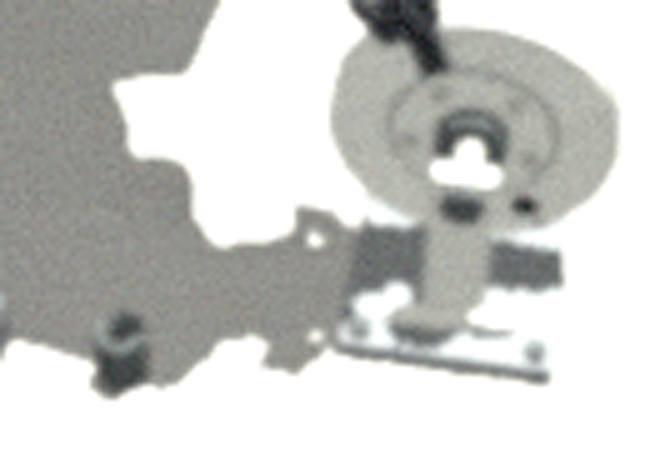

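Run:
```python
from h import *
print(proj("scene",[[.45,-.022,.008]]),plane("scene",[[345/1.5625,326/1.5625]],[0,0,.008],np.array([0,0,1.])),plane("top",[[431/1.5625,330/1.5625]],[0,0,.008],np.array([0,0,1.])))
im=ctrl.read_camera("scene"); crop(im,190,260,180,240,"pics/b2.png",8)
print([(np.round(r["position"],3),round(r["score"],2)) for r in ctrl.mark_of("scene","bearing_mid")])
im=ctrl.read_camera("top"); 
print([(np.round(r["position"],3),round(r["score"],2)) for r in ctrl.mark_of("top","bearing_mid")])
```

```text
[[219.95714232 206.98906629]] [[ 0.45691072 -0.01982028  0.008     ]] [[ 0.45355352 -0.01796153  0.008     ]]
[(array([ 0.45 , -0.019,  0.01 ]), 0.77), (array([ 0.544, -0.247,  0.067]), 0.59)]
[]
```

View pics/b2.png

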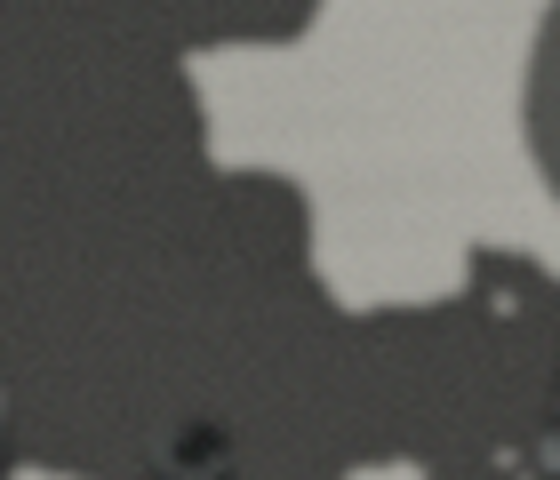

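Run:
```python
from station import ctrl
s=ctrl.state(); print(s["time"],s["opening"],s["contact_force"])
ctrl.job_done()
```

```text
30.0667 0.01734722590989125 [-7.10935308 -4.55995394  8.40110795]
the job is handed in; nothing more can be done
```

I pressed the three keys in order and handed in with the gripper holding the pulley still, its heavy side about straight down. The run took about 30 s of the 72 s; no verdict was reported.

**Keys:** The middle and left keys reached their hard stop at about 5.6 mm. The right key went to 5.4 mm at 4.5 N, past the 4 mm needed, but I did not feel a hard stop there. All three were let up again afterwards.

**Finding the heavy side:** I used the grey stand, not the yellow one. Left free, the pulley came to rest at 179° on one side. After I turned it by the rim and let go, it settled at 246.4° on the other. The midpoint, 212.7°, is bottom, and the 33.7° either side fits the stated 25–37°.

**Final hold:** The grip is set to 40 N, with the jaws closed on about 17.5 mm of rim. The mark reads 212–214° on the scene camera and 215–217° on the top camera. Both are well within the 12.6° allowed.

**Checks that fell short or disagreed:**
- **Turning torque:** the readings were too noisy to place the bottom, so the result rests on the two resting positions.
- **Bearing ring:** it lies in the arm's shadow and I could not see it in the last picture. The scene network still put it at its starting place, but the top network did not find it.
- **Other bystanders:** they looked unmoved in the last full picture.

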